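# Tare the empty specimen cup

### The arm

A 7-joint arm with a two-finger parallel gripper is mounted at the origin on the work surface. World frame = base frame: x ahead of the robot, y to its left, z up, the work surface at z = 0. Lengths are in mm, angles in rad, forces in N, time in s.
With the tool pointing down it reaches from about 400 to 875 mm from the base axis. Payload 4.4 kg.
Tool frame: the origin (TCP) lies at the very end of the fingers, on their centre line; the grasp point (between the pads) lies 19 mm behind it; z points along the fingers, y is the line along which they close (so a half turn about z gives the same grasp; the last joint's range is limited). The gripper opens to 85 mm and grips with 20 to 120 N. Pads are 22 mm wide; open, the fingers measure 114 mm over their backs; the gripper's body (76 mm by 85 mm) begins 54 mm behind the grasp point. The pads swing forward as they close: fully open they stand 13 mm farther back than shut.
Start: joints at [-1.234, 0.628, 0.038, 1.517, -0.027, 0.996, -0.02], TCP at [254.775, 598.003, 231.313] pointing down, gripper open.
Joint ranges: [-3.06, 3.06], [-0.37, 2.12], [-1.25, 1.32], [0.18, 2.47], [-1.1, 4.24], [0.23, 1.98], [-2.94, 2.94]. Speed limits (rad/s): [2.57, 2.57, 3.14, 3.14, 3.14, 3.14, 3.14].

### API

Orientations are given as [roll, pitch, yaw] about the fixed x, y, z axes, in that order (R = Rz(yaw) Ry(pitch) Rx(roll)).
In Python, from cell import read_state, get_image, camera_info, finish_job gives the robot as it stands.
- The arm moves only by the tool play_rows, never from a script. Its argument "deltas" is one flat list of numbers, 7 for each row, row after row: the shift along the tool's x, y, z in mm, then the turn, a rotation vector about the tool's x, y, z in rad, then the opening, from 0 (shut) to 1 (fully open). In form: [dx, dy, dz, ax, ay, az, grip, dx, dy, dz, ax, ay, az, grip, ...]. A call has 1 to 10 rows; each row is the pose to reach, as a shift and turn from the pose commanded when the call began, along the tool's axes at that moment; what a row does not reach only later rows make up. A row lasts 1/8 s, in which the tool goes at most 62.5 mm and 10.7 degrees, less where a joint would pass 70% of its speed; a pose out of reach is approached as far as the arm can. A call with a gripper value outside its range is refused whole. The fingers move at their own pace and stop on an object; the grip force is fixed at half the most. Time passes only in rows, so rows that repeat a pose let the fingers close. It gives the time, the measured TCP pose, the force, the opening and the grip force at its end, in the units of the state.
- read_state(): the state, without advancing time (a new reading comes with each control period).
- get_image(name): name is "scene" or "top" or "wrist"; returns the picture (384x512x3 uint8, red, green, blue); there is no depth.
- camera_info(name): a dict with "fx", "fy", "cx", "cy" (pixels), "T" (4x4, takes a point from camera to world coordinates). Camera axes: x right, y down, z forward; pixel columns grow to the right and rows downward; lengths in mm; the calibration is good to about 2 mm. A picture is of the moment at which its call begins: read the wrist's pose just before it. camera_info takes no time and is no camera call; for the wrist camera it gives the pose at the moment of the call.
- finish_job(): hands the job in; it is judged then, once.
The state is a dict: "clock": time; "qpos": joint angles; "qd": joint speeds; "tau": joint torques, N m; "eef_pos": TCP position; "tool_rot": TCP orientation; "force": force on the tool from outside, world axes, zero at the start; "torque": the same for the moment, N m; "width": finger opening in mm; "gripper_force": force on a finger pad.
Only numpy, scipy, OpenCV 4.12 (cv2) and the standard library are available. Lean on these libraries where they do the work, as an engineer would, in place of code of your own. Each camera call takes 0.05 s, during which the arm holds its last target. There are 200 camera calls.

### The job

Take the open, empty specimen cup and set it down upright in the middle of the scale's steel pan, without dropping it. Then, with the cup standing there on its own, press the scale's green tare key until you feel it resist firmly, hold it for half a second and let go. Come down slowly, do not hit or lean hard on the key, and do not press the red power key.

Things in the scene. Friction and masses are not known exactly. Their poses are not given: they have to be found in the camera images.
- cup: Open empty specimen cup: straight round pot of pale frosted plastic, 60 mm across, 70 mm tall, wall 2.5 mm, about 25 g. Origin on its axis half-way up (35 mm above its foot), z up. It stands on the bench right of the scale; two full cups with red lids (64 mm across, 74 mm tall) stand near it, 115 mm or more centre to centre. Grip across the diameter, from above.
- pan (a point): Centre of the top face of the scale's round steel pan, 130 mm across, 50 mm above the bench; z up, x from the keys' side towards the pan. The scale is fixed, white, 250 x 200 mm, its housing's top 36 mm above the bench, turned up to 17 degrees. The row of two keys lies on the robot's side, 137 mm from the pan's centre, each key 45 mm to one side of the middle.
- tare_key: Green tare key: flat square membrane key, 34 x 34 mm, 4 mm proud of the housing. Origin at the centre of its top face (40 mm above the bench), z up, x as for the pan. Pressed straight down it resists at once (2 N), gives 1 mm per 5 N, and is solid after 3 mm (17 N). Registers at 4 N held 0.2 s; press 6 to 15 N. Meet it below 30 mm/s: a 100 N knock spoils it. Use closed fingers. Left or right of the red key.
- power_key: The red power key, to be left alone: same size and build as the green one, its centre 90 mm beside it (across the scale, along y). Origin at the centre of its top face, z up.
Not all that is in view belongs to the job. Leave any purple look-alike of the cup alone.

How it is judged:
By the outcome, as a careful person would: the job done as asked, in the order asked, and still so for the second after the job is handed in, with the robot touching nothing.
It also fails if it takes over 40 s, if anything falls off the work surface, if the arm or the gripper's body presses on something with over 40 N, if the wrist force passes 120 N, or if a joint passes its speed limit or range.

## Working session

There is one attempt and no reset: what is moved stays moved. The work goes in short steps, Python scripts to look and compute and a tool call to move; the robot and the scene stay as the last step left them, time stands still between calls to the robot, and variables do not carry over. Pictures are saved under pics/ and viewed, at most 10 in all, crops included, and the job is handed in when it is done.

Besides the shell and the picture viewer there is one more tool, called after "Call:" as name(argument=value, ...), one argument or row to a line, values as JSON. play_rows: Moves the arm, as the interface text tells. Its arguments: {"type":"object","properties":{"deltas":{"type":"array"}},"required":["deltas"]}

```bash
mkdir -p pics; python3 - <<'E'
from cell import *
import cv2,numpy as np
s=read_state();print({k:np.round(s[k],3) for k in s})
for n in("top","scene"):
    im=get_image(n);cv2.imwrite(f"pics/{n}0.png",cv2.resize(im[:,:,::-1],(768,576)))
    c=camera_info(n);print(n,c["fx"],c["cx"],c["cy"],np.round(c["T"],3).tolist())
E
```

```text
{'clock': np.float64(0.0), 'qpos': array([-1.234,  0.629,  0.038,  1.518, -0.027,  0.996, -0.02 ]), 'qd': array([-0.   , -0.002,  0.001,  0.002, -0.   , -0.   , -0.001]), 'tau': array([-0.0000e+00, -5.6340e+01,  1.2270e+00, -1.9344e+01,  1.1000e-02,
        1.1000e-02,  0.0000e+00]), 'eef_pos': array([254.523, 597.396, 230.373]), 'tool_rot': array([-3.14 ,  0.   ,  2.739]), 'force': array([ 1.252,  0.222, -0.112]), 'torque': array([ 0.005, -0.02 ,  0.01 ]), 'gripper_force': np.float64(0.0), 'width': np.float64(85.478)}
top 362.2217776363423 256.0271313932841 187.60906440204093 [[-0.008, -0.995, 0.103, 461.473], [-0.999, 0.005, -0.036, -35.283], [0.035, -0.103, -0.994, 801.823], [0.0, 0.0, 0.0, 1.0]]
scene 372.5237974167602 250.53192139039194 192.4673550745851 [[0.855, 0.412, -0.315, 837.749], [0.518, -0.664, 0.54, -519.911], [0.013, -0.624, -0.781, 803.171], [0.0, 0.0, 0.0, 1.0]]
```

View pics/top0.png

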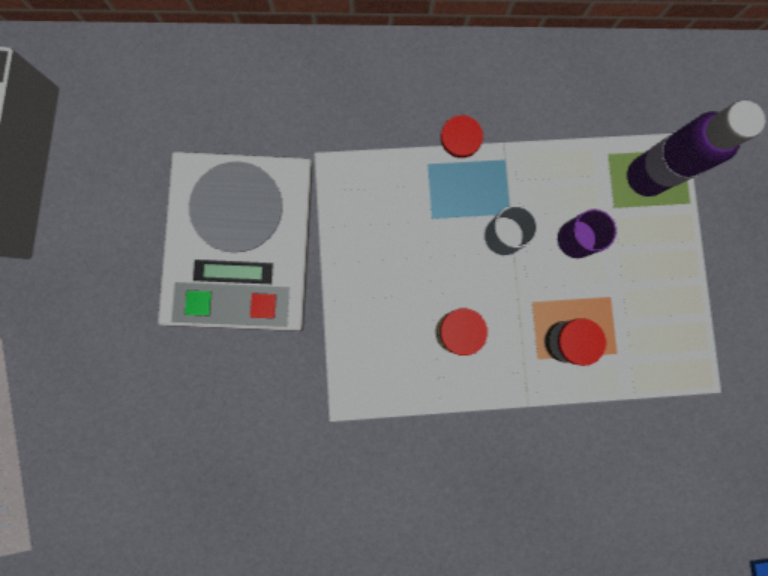

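View pics/scene0.png

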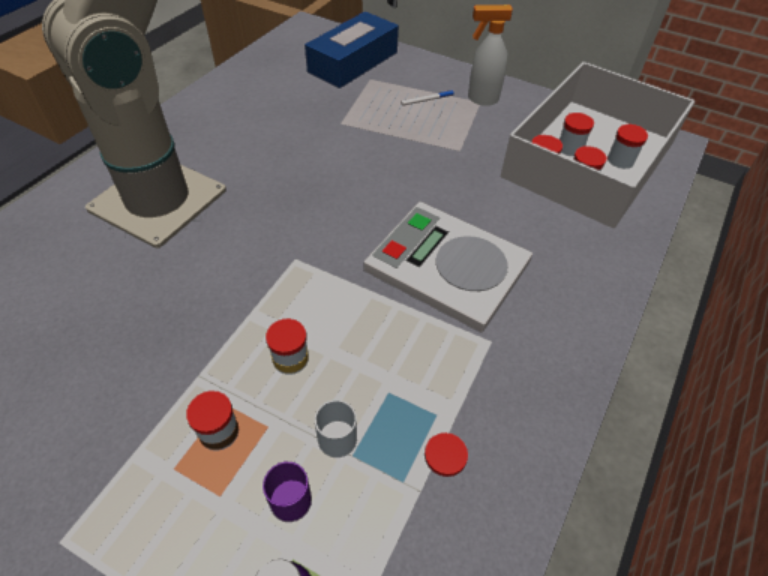

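The top view shows the pan at about (236,207), the green key at (198,303) and the red key at (263,305). The cup's rim is at about (515,229), with a purple look-alike to its right and lidded cups below. I'll enlarge the cup and the scale.

```bash
cat > h.py <<'E'
from cell import *
import cv2,numpy as np
from scipy.spatial.transform import Rotation as R
def ray(n,u,v,z):
    c=camera_info(n);T=np.array(c["T"]);d=T[:3,:3]@[(u-c["cx"])/c["fx"],(v-c["cy"])/c["fy"],1]
    return T[:3,3]+d*(z-T[2,3])/d[2]
def proj(n,p):
    c=camera_info(n);T=np.array(c["T"]);q=(np.array(p)-T[:3,3])@T[:3,:3]
    return np.c_[q[:,0]/q[:,2]*c["fx"]+c["cx"],q[:,1]/q[:,2]*c["fy"]+c["cy"]]
def circ(c,r,z):
    a=np.linspace(0,2*np.pi,72);return np.c_[c[0]+r*np.cos(a),c[1]+r*np.sin(a),0*a+z]
def totool(d):
    s=read_state();return R.from_euler('xyz',s["tool_rot"]).inv().apply(d)
E
python3 - <<'E'
from h import *
im=get_image("top")
hsv=cv2.cvtColor(im,cv2.COLOR_RGB2HSV)
def cen(mask,box):
    m=np.zeros(mask.shape,bool);x0,y0,x1,y1=box;m[y0:y1,x0:x1]=mask[y0:y1,x0:x1]
    v,u=np.nonzero(m);return u.mean(),v.mean(),len(u)
sat=hsv[:,:,1]>120;box=(110,180,200,220)
g=cen(sat&(abs(hsv[:,:,0].astype(int)-60)<15),box);r=cen(sat&((hsv[:,:,0]<10)|(hsv[:,:,0]>170)),box)
G=ray("top",g[0]+0,g[1],40);Rd=ray("top",r[0],r[1],40)
x=Rd-G;d=np.linalg.norm(x);ax=x/d; # G->R ; x axis ahead
fx=np.array([-ax[1],ax[0],0]);print("G",G,"R",Rd,"d",d,"x dir",fx)
P0=(G+Rd)/2+fx*137;P0[2]=50
print("pan from keys",P0,"pan px",ray("top",236/1.5,207/1.5,50))
C=ray("top",515/1.5,229/1.5,70);print("cup",C)
big=cv2.resize(im,None,fx=6,fy=6,interpolation=cv2.INTER_CUBIC)[:,:,::-1].copy()
def dr(p,col): cv2.polylines(big,[np.int32(p*6+3)],True,col,1)
dr(proj("top",circ(C,30,70)),(0,0,255));dr(proj("top",circ(C,30,0)),(0,255,0))
dr(proj("top",circ(P0,65,50)),(0,0,255))
a=big[110*6:190*6,300*6:366*6][:480];b=big[90*6:220*6,105*6:210*6]
b=cv2.resize(b,None,fx=.6,fy=.6)
o=np.zeros((480,800,3),np.uint8);o[:480,:396]=a;b=b[:480,:400];o[:b.shape[0],400:400+b.shape[1]]=b
cv2.imwrite("pics/c1.png",o)
E
```

```text
G [512.529908   196.87320269  40.        ] R [507.74901872 107.46969555  40.        ] d 89.53124590241427 x dir [ 0.99857325 -0.05339911  0.        ]
pan from keys [646.94399853 144.85577039  50.        ] pan px [644.94260746 144.02147213  50.        ]
cup [ 609.20105128 -243.06017421   70.        ]
```

View pics/c1.png

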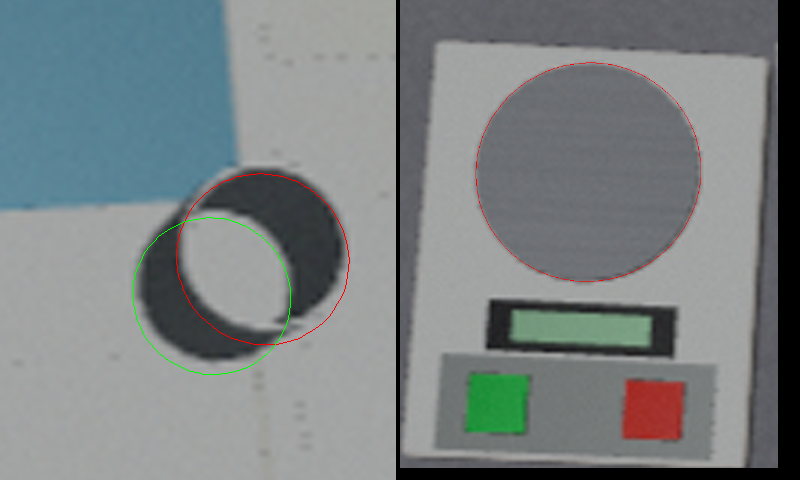

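The drawn pan circle fits. The cup's outline sits about 1.5 px above my circles, so its centre is near (612,-242). The surroundings are clear, so I'll move over there.

Call:
play_rows(
  deltas=[-45,-29,0,0,0,0.1,1,-100,-64,0,0,0,0.2,1,-150,-96,0,0,0,0.3,1,-200,-128,0,0,0,0.4,1,-250,-161,0,0,0,0.5,1,-300,-193,0,0,0,0.6,1,-350,-225,0,0,0,0.7,1,-400,-257,0,0,0,0.8,1,-440,-283,0,0,0,0.9,1,-456,-293,0,0,0,1.0,1],
)

```text
clock: 1.4
eef_pos: [561.0, 145.6, 231.3]
tool_rot: [3.141, 0.002, 1.73]
force: [-0.4, 0.9, -0.5]
width: 85.5
gripper_force: 0.0
```

```bash
python3 - <<'E'
from h import *
s=read_state();print(s["clock"],s["eef_pos"],s["tool_rot"],s["qpos"])
p=s["eef_pos"]
print(totool(np.array([612.5,-242,200])-p))
E
```

```text
1.4 [560.9518163  145.63473927 231.2660823 ] [3.14115629e+00 1.83139485e-03 1.73045348e+00] [-0.51462822  0.54470771  0.32774571  1.72664637 -0.21137321  0.90482113
  0.05977863]
[-390.84194166  -10.74743356   31.97723468]
```

Call:
play_rows(
  deltas=[-50,-1,8,0,0,0.04,1,-105,-3,16,0,0,0.08,1,-165,-5,24,0,0,0.12,1,-225,-6,32,0,0,0.16,1,-285,-8,40,0,0,0.2,1,-335,-9,48,0,0,0.23,1,-375,-10,51,0,0,0.23,1,-391,-11,51,0,0,0.23,1,-391,-11,51,0,0,0.23,1],
)

```text
clock: 2.52
eef_pos: [613.6, -238.0, 180.1]
tool_rot: [-3.141, -0.0, 1.507]
force: [0.0, 0.7, 0.6]
width: 85.3
gripper_force: 0.0
```

```bash
python3 - <<'E'
from h import *
s=read_state();print(s["clock"],s["eef_pos"],s["tool_rot"],s["qpos"])
im=get_image("wrist")[:,:,::-1].copy()
C=(612.5,-242)
for z,c in((70,(0,0,255)),(0,(0,255,0))):
    cv2.polylines(im,[np.int32(proj("wrist",circ(C,30,z)))],True,c,1)
print(proj("wrist",np.array([[*C,70],[C[0]+10,C[1],70],[C[0],C[1]+10,70]])))
cv2.imwrite("pics/w1.png",cv2.resize(im,(768,576)))
E
```

```text
2.525 [ 613.63176106 -237.95964012  180.05315586] [-3.14104732e+00 -3.80148783e-04  1.50744429e+00] [ 0.13172981  0.71810915  0.34258299  1.55027122 -0.28113494  0.92276874
  0.5034837 ]
[[250.90899982 195.049552  ]
 [261.13606999 194.44868014]
 [250.2644412  185.1236739 ]]
```

View pics/w1.png

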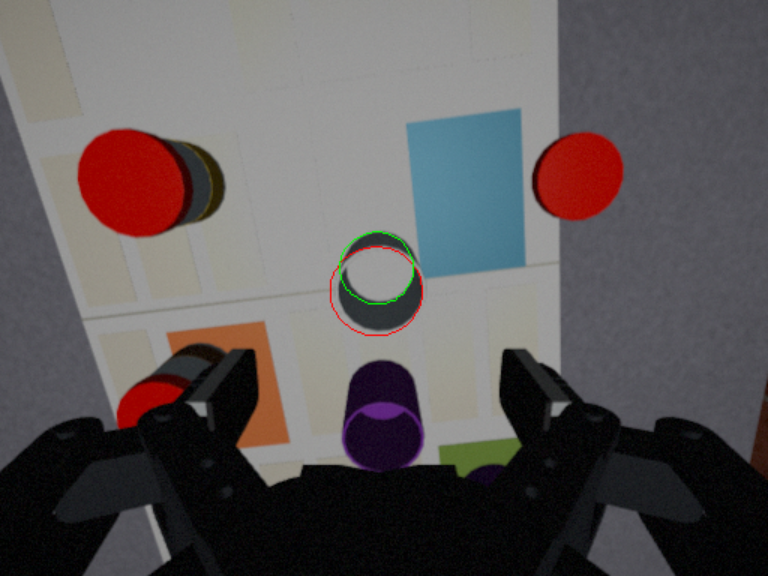

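The wrist view confirms the cup: its rim is at about (379,288) in the enlarged picture, within 1–2 mm of the estimate. Next I descend and grip.

Call:
play_rows(
  deltas=[-3,0,30,0,0,0,1,-3,0,70,0,0,0,1,-3,0,105,0,0,0,1,-3,0,130,0,0,0,1,-3,0,145,0,0,0,1,-3,0,145,0,0,0,1,-3,0,145,0,0,0,0.6,-3,0,145,0,0,0,0.3,-3,0,145,0,0,0,0,-3,0,145,0,0,0,0],
)

```text
clock: 3.82
eef_pos: [615.1, -241.1, 37.2]
tool_rot: [3.138, 0.001, 1.509]
force: [-0.5, 0.6, 5.9]
width: 59.1
gripper_force: 64.8
```

```bash
python3 - <<'E'
from h import *
s=read_state();print(s["clock"],s["eef_pos"],s["tool_rot"],s["force"],s["torque"],s["width"],s["gripper_force"])
E
```

```text
3.825 [ 615.10219241 -241.06097083   37.24256284] [3.13843513e+00 6.29123644e-04 1.50883709e+00] [-0.49599708  0.58115689  5.90768293] [0.0760897  0.19122931 0.02807363] 59.148238539103716 64.77533988654613
```

Call:
play_rows(
  deltas=[0,0,-8,0,0,0,0,0,0,-25,0,0,0,0,0,0,-50,0,0,0,0,0,0,-80,0,0,0,0,0,0,-110,0,0,0,0,0,0,-130,0,0,0,0,0,0,-135,0,0,0,0],
)

```text
clock: 4.7
eef_pos: [614.7, -241.2, 172.8]
tool_rot: [3.138, 0.001, 1.509]
force: [-0.7, -0.4, -0.8]
width: 58.6
gripper_force: 64.4
```

```bash
python3 - <<'E'
from h import *
s=read_state();p=s["eef_pos"];print(s["clock"],p,s["tool_rot"],s["force"],s["width"])
im=get_image("scene");cv2.imwrite("pics/s2.png",cv2.resize(im[130:330,100:350,::-1],(750,600)))
print(totool(np.array([646.5,144.8,p[2]])-p))
E
```

```text
4.7 [ 614.68557181 -241.19254397  172.82864936] [3.13801321e+00 1.09559806e-03 1.50865180e+00] [-0.70787989 -0.38778667 -0.83025056] 58.56130763271805
[ 3.87222846e+02  7.79809591e+00 -2.43601606e-01]
```

View pics/s2.png

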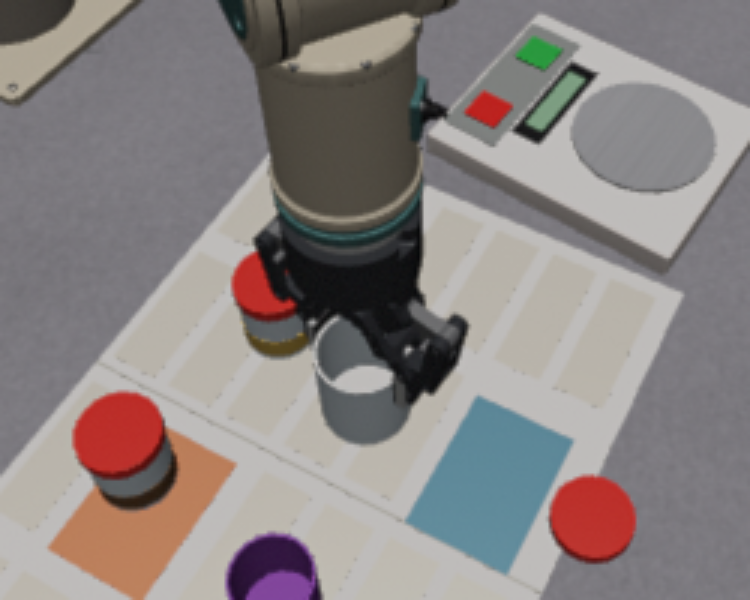

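The cup is in the grip, upright and clear of the mat. I'll carry it over the pan.

Call:
play_rows(
  deltas=[15,0,0,0,0,0,0,45,1,0,0,0,0,0,90,2,0,0,0,0,0,140,3,0,0,0,0,0,195,4,0,0,0,0,0,250,5,0,0,0,0,0,300,6,0,0,0,0,0,345,7,0,0,0,0,0,374,8,0,0,0,0,0,387,8,0,0,0,0,0],
)

```text
clock: 6.0
eef_pos: [644.3, 148.8, 168.8]
tool_rot: [-3.139, -0.001, 1.513]
force: [-0.7, -0.0, -1.2]
width: 59.4
gripper_force: 64.4
```

Call:
play_rows(
  deltas=[0,0,15,0,0,0,0,0,0,35,0,0,0,0,0,0,53,0,0,0,0,0,0,66,0,0,0,0,0,0,72,0,0,0,0,0,0,72,0,0,0,0],
)

```text
clock: 6.75
eef_pos: [645.7, 144.9, 98.0]
tool_rot: [-3.141, 0.0, 1.508]
force: [-0.1, 0.4, -0.6]
width: 59.4
gripper_force: 64.4
```

```bash
python3 - <<'E'
from h import *
s=read_state();p=s["eef_pos"];print(s["clock"],p,s["tool_rot"],s["force"],s["width"])
w=s;c=camera_info("wrist");im=get_image("wrist")[:,:,::-1].copy()
cv2.polylines(im,[np.int32(proj("wrist",circ((646.5,144.8),65,50)))],True,(0,0,255),1)
top=get_image("top")[80:224,100:260,::-1].copy()
o=np.zeros((360,800,3),np.uint8);o[:300,:400]=cv2.resize(im,(400,300));o[:,400:]=cv2.resize(top,(400,360))
cv2.imwrite("pics/w2.png",o)
print(totool(np.array([646.5,144.8,p[2]])-p))
E
```

```text
6.75 [645.66758347 144.85104852  97.96727354] [-3.14115314e+00  2.02964431e-04  1.50848741e+00] [-0.07793235  0.44539617 -0.62418115] 59.406640781691294
[6.49072514e-04 8.33979638e-01 8.75235973e-04]
```

View pics/w2.png

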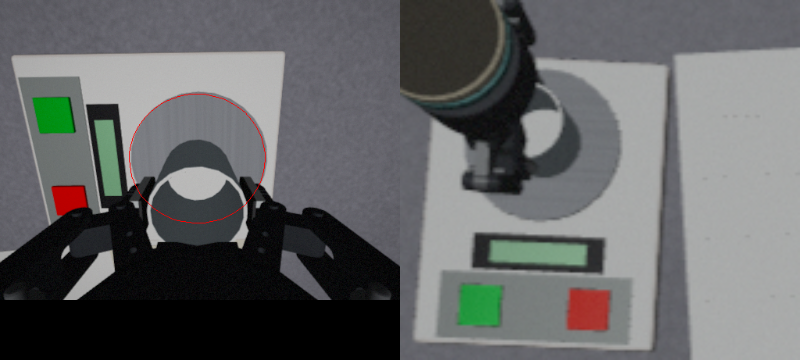

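The cup hangs centred over the pan, and the projected pan circle matches. I'll lower it slowly to contact.

Call:
play_rows(
  deltas=[0,1,3,0,0,0,0,0,1,6,0,0,0,0,0,1,8,0,0,0,0,0,1,9,0,0,0,0,0,1,10,0,0,0,0,0,1,10,0,0,0,0],
)

```text
clock: 7.6
eef_pos: [646.7, 145.1, 88.2]
tool_rot: [-3.141, -0.0, 1.509]
force: [0.0, -0.2, 0.4]
width: 59.5
gripper_force: 64.4
```

Call:
play_rows(
  deltas=[0,0,0.5,0,0,0,0,0,0,1,0,0,0,0,0,0,1,0,0,0,0],
)

```text
clock: 7.98
eef_pos: [646.8, 145.1, 87.4]
tool_rot: [3.142, -0.0, 1.509]
force: [0.6, -0.9, 0.0]
width: 59.3
gripper_force: 64.5
```

Call:
play_rows(
  deltas=[0,0,0.5,0,0,0,0,0,0,1,0,0,0,0,0,0,1,0,0,0,0],
)

```text
clock: 8.35
eef_pos: [646.8, 145.1, 87.3]
tool_rot: [3.141, -0.0, 1.509]
force: [-2.9, 0.6, 5.5]
width: 59.4
gripper_force: 65.1
```

Contact at 5.5 N. I release and lift straight up.

Call:
play_rows(
  deltas=[0,0,0,0,0,0,0.75,0,0,0,0,0,0,0.85,0,0,0,0,0,0,1,0,0,0,0,0,0,1],
)

```text
clock: 8.85
eef_pos: [646.7, 145.0, 86.1]
tool_rot: [-3.141, 0.0, 1.509]
force: [-0.2, 0.2, 0.1]
width: 85.2
gripper_force: 0.0
```

Call:
play_rows(
  deltas=[0,0,-8,0,0,0,1,0,0,-25,0,0,0,1,0,0,-50,0,0,0,1,0,0,-80,0,0,0,1,0,0,-95,0,0,0,1,0,0,-95,0,0,0,1],
)

```text
clock: 9.6
eef_pos: [647.6, 145.2, 183.0]
tool_rot: [3.139, -0.001, 1.509]
force: [-0.4, 0.5, -1.0]
width: 85.2
gripper_force: 0.0
```

```bash
python3 - <<'E'
from h import *
s=read_state();p=s["eef_pos"];print(s["clock"],p,s["tool_rot"],s["force"],s["width"],s["qpos"])
im=get_image("wrist")[:,:,::-1].copy()
cv2.polylines(im,[np.int32(proj("wrist",circ((646.5,144.8),30,120)))],True,(0,0,255),1)
sc=get_image("scene")[100:250,200:400,::-1]
o=np.zeros((300,800,3),np.uint8);o[:,:400]=cv2.resize(im,(400,300));o[:,400:]=cv2.resize(sc,(400,300))
cv2.imwrite("pics/w3.png",o)
print(totool(np.array([512,197,p[2]])-p))
E
```

```text
9.6 [647.5861814  145.23181829 182.96969992] [ 3.13877104e+00 -9.95314506e-04  1.50886116e+00] [-0.41610513  0.5096406  -1.02185001] 85.16943917988478 [-0.480285    0.72703341  0.38484013  1.53523208 -0.3149388   0.93799313
 -0.05879149]
[  43.27841497 -138.52981387    0.16337322]
```

View pics/w3.png

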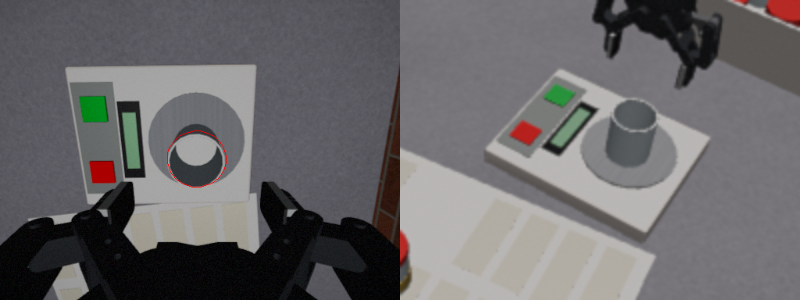

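The cup stands upright in the middle of the pan. Now I shut the fingers and go over the green key.

Call:
play_rows(
  deltas=[10,-30,0,0,0,0,0,20,-65,0,0,0,0,0,32,-100,0,0,0,0,0,40,-128,15,0,0,0,0,43,-138,40,0,0,0,0,43,-138,70,0,0,0,0,43,-138,95,0,0,0,0,43,-138,115,0,0,0,0,43,-138,123,0,0,0,0,43,-138,123,0,0,0,0],
)

```text
clock: 10.95
eef_pos: [511.1, 196.2, 57.5]
tool_rot: [-3.14, 0.001, 1.509]
force: [-0.1, -0.4, 0.0]
width: 0.1
gripper_force: 0.0
```

```bash
python3 - <<'E'
from h import *
s=read_state();p=s["eef_pos"];print(s["clock"],p,s["tool_rot"],s["force"],s["width"])
print(totool(np.array([512,197,40])-p))
w=get_image("wrist")[:,:,::-1];o=np.zeros((400,800,3),np.uint8);o[:300,:400]=cv2.resize(w,(400,300))
o[:300,400:]=cv2.resize(get_image("scene")[100:250,200:400,::-1],(400,300));cv2.imwrite("pics/w4.png",o)
E
```

```text
10.95 [511.0778967  196.20202974  57.54268851] [-3.13996149e+00  8.78814307e-04  1.50860681e+00] [-0.12233539 -0.3889094   0.00095985] 0.12718605155551238
[ 0.86915231  0.89933985 17.54048783]
```

View pics/w4.png

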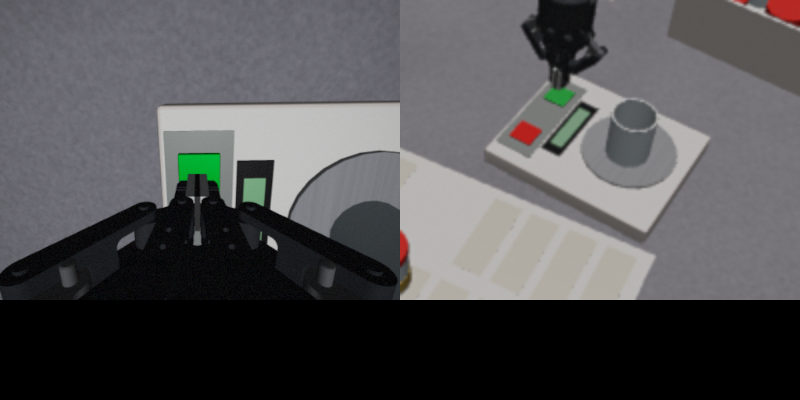

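The closed fingers are over the green key and the cup is undisturbed. I come down slowly.

Call:
play_rows(
  deltas=[1,1,2,0,0,0,0,1,1,4,0,0,0,0,1,1,6,0,0,0,0,1,1,8,0,0,0,0,1,1,10,0,0,0,0,1,1,12,0,0,0,0,1,1,13,0,0,0,0,1,1,13,0,0,0,0],
)

```text
clock: 12.05
eef_pos: [512.7, 197.4, 45.2]
tool_rot: [-3.141, 0.0, 1.509]
force: [0.4, 0.4, 0.5]
width: 0.2
gripper_force: 0.0
```

Call:
play_rows(
  deltas=[0,0,1,0,0,0,0,0,0,2,0,0,0,0,0,0,2,0,0,0,0],
)

```text
clock: 12.42
eef_pos: [512.6, 197.5, 43.2]
tool_rot: [-3.141, 0.0, 1.509]
force: [-0.1, -0.0, -0.4]
width: 0.1
gripper_force: 0.0
```

Call:
play_rows(
  deltas=[0,0,1,0,0,0,0,0,0,2,0,0,0,0,0,0,3,0,0,0,0,0,0,3,0,0,0,0],
)

```text
clock: 12.92
eef_pos: [512.7, 197.5, 40.2]
tool_rot: [-3.141, 0.0, 1.509]
force: [0.0, 1.0, 0.6]
width: 0.0
gripper_force: 0.0
```

Call:
play_rows(
  deltas=[0,0,1,0,0,0,0,0,0,1,0,0,0,0],
)

```text
clock: 13.18
eef_pos: [512.7, 197.5, 39.6]
tool_rot: [3.142, -0.0, 1.509]
force: [-1.5, -1.0, 5.2]
width: -0.2
gripper_force: 2.2
```

Call:
play_rows(
  deltas=[0,0,0.7,0,0,0,0,0,0,1.5,0,0,0,0],
)

```text
clock: 13.42
eef_pos: [512.8, 197.5, 38.4]
tool_rot: [3.141, -0.0, 1.509]
force: [-1.6, -0.7, 11.1]
width: 0.0
gripper_force: 5.1
```

11 N is in the window. I hold for a little over half a second, then let go.

Call:
play_rows(
  deltas=[0,0,0,0,0,0,0,0,0,0,0,0,0,0,0,0,0,0,0,0,0,0,0,0,0,0,0,0],
)

```text
clock: 13.92
eef_pos: [512.7, 197.5, 38.5]
tool_rot: [3.141, -0.0, 1.509]
force: [-2.4, -0.6, 9.0]
width: 0.2
gripper_force: 4.8
```

Call:
play_rows(
  deltas=[0,0,-2,0,0,0,0,0,0,-5,0,0,0,0,0,0,-12,0,0,0,0,0,0,-30,0,0,0,0,0,0,-55,0,0,0,0,0,0,-80,0,0,0,0,0,0,-95,0,0,0,0,0,0,-100,0,0,0,0,0,0,-100,0,0,0,0],
)

```text
clock: 15.05
eef_pos: [512.6, 197.6, 137.8]
tool_rot: [-3.141, -0.0, 1.509]
force: [0.2, -0.4, -0.3]
width: -0.2
gripper_force: 0.0
```

```bash
python3 - <<'E'
from h import *
s=read_state();print(s["clock"],s["eef_pos"],s["force"],np.abs(s["qd"]).max())
o=cv2.resize(get_image("scene")[80:260,200:440,::-1],(640,480));cv2.imwrite("pics/s5.png",o)
E
```

```text
15.05 [512.5647429  197.55738916 137.79981284] [ 0.18446175 -0.44299577 -0.31086647] 0.015801449184141607
```

View pics/s5.png

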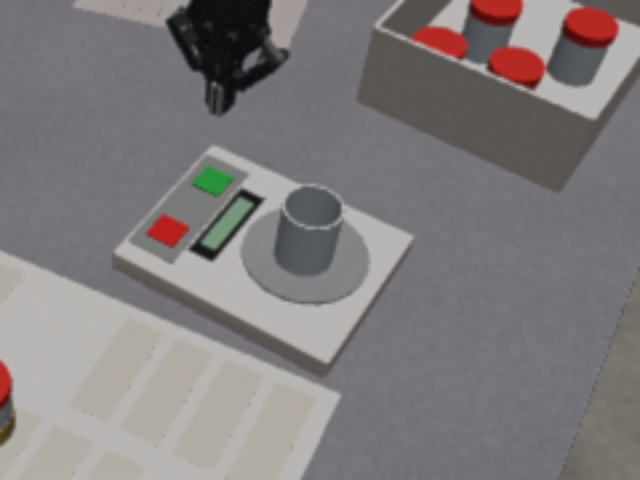

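The cup stands centred on the pan, and the gripper is clear of everything.

```bash
python3 -c "
from cell import *
print(finish_job())"
```

```text
the job is handed in; nothing more can be done
None
```

The job is handed in at about 15 s: the cup stands upright, centred on the pan; the green tare key was held at 9–11 N for at least half a second and released, and the red key was not touched.

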